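# Open the child-resistant lid of the square jar in the soap-making drawer

## Task

In the open drawer stand two jars with the same press-and-turn child-resistant lid: open the one with the square body. Press its lid down hard and, keeping it pressed, turn it anticlockwise (seen from above) as far as it goes, then let go so that the lid springs back up. Leave the square jar standing upright about where it is in the drawer, and leave the round jar shut and in its place.

Things in the scene. Friction and masses are not known exactly. Their poses are not given: they have to be found in the camera images.
- lid_grip (a point): On the SQUARE jar's lid: middle of its grip bar (56 mm long, 14 thick, 24 high), on the lid's axis, 12 mm above the lid's flat round top (74 mm diameter) and 12 mm below the bar's top. x along the bar, y across it, z up; turns with the lid. Fingers gripping the bar from above can rest their tips on the flat top to push it down. The shut lid's flat top is 118 mm above the work surface.
- lid_press (a joint): How far the square jar's grey lid is pushed down (m): 0 = up, 0.008 = bottom stop. Spring: 5 N to start it moving, 11 N at 0.005, 15 N at 0.008. A hidden lug stops the lid from turning until it is pushed down more than 0.005. Let go, it springs up again, but stays partly down if turned between 0.05 and 0.8 rad.
- lid_turn (a joint): Turn of the square jar's lid on its jar (rad): 0 = shut, as at the start; grows anticlockwise seen from above; 1.15 = stop, fully open. It turns lightly (0.05 N m) once pressed and stays where left. The jar is loose (84 x 84 mm white body, 72 mm high, 0.4 to 0.7 kg) and turns along if the lid is not pressed enough.
- round_jar: Bystander to leave alone: jar with a round white body 92 mm in diameter and 72 mm high, carrying the same grey press-and-turn lid and bar (132 mm high in all). Loose. Origin at the centre of its underside, z up.
- round_lid_turn (a joint): Turn of the round jar's lid on its jar (rad): 0 = shut. It must stay shut.
Mind the look-alikes: they are no part of the job. What is shaped like the part that bears lid_grip but pink or yellow is not meant.

How it is judged:
By the outcome, as a careful person would: the job done as asked, in the order asked, and still so for the second after the job is handed in, with the robot touching nothing.
It also fails if it takes over 35 s, if anything falls off the work surface, if the arm or the gripper's body presses on something with over 40 N, if the wrist force passes 120 N, or if a joint passes its speed limit or range.

## Robot

A 7-joint arm with a two-finger parallel gripper is mounted at the origin on the work surface. World frame = base frame: x ahead of the robot, y to its left, z up, the work surface at z = 0. Lengths are in m, angles in rad, forces in N, time in s.
With the tool pointing down it reaches from about 0.35 to 0.9 m from the base axis. Payload 8.1 kg.
Tool frame: the origin (TCP) lies midway between the tips of the shut fingers; the grasp point (between the pads) lies 19 mm behind it; z points along the fingers, y is the direction in which the jaws open and shut (so a half turn about z gives the same grasp; the last joint's range is limited). The gripper opens to 92 mm and grips with 3 to 60 N. Pads are 19 mm wide; open, the fingers measure 130 mm over their backs; the gripper's body (75 mm by 190 mm) begins 47 mm behind the grasp point.
Start: joints at [-1.311, 0.434, 0.025, 1.573, -0.012, 1.134, -0.075], TCP at [0.222, 0.584, 0.227] pointing down, gripper open.
Joint ranges: [-2.62, 2.62], [-0.44, 2.09], [-1.27, 1.32], [0.08, 2.57], [-1.32, 4.46], [0.12, 2], [-2.74, 2.74]. Speed limits (rad/s): [2.22, 2.22, 3.01, 3.01, 3.14, 3.14, 3.14].

## Interface

Orientations are given as a rotation vector (axis times angle).
In Python, from cell import arm gives the robot as it stands. The module is installed in compiled form; this text tells all that it offers.
- The arm moves only by the tool jog_arm, never from a script. Its argument "increments" is a list of rows, each an object with "slide": the shift along the tool's x, y, z in mm, a list of three; "roll": the turn about the tool's z in rad; "gripper": the opening, from 0 (shut) to 1 (fully open). In form: [{"slide": [x, y, z], "roll": roll, "gripper": gripper}, ...]. A call has exactly 10 rows; each row is the pose to reach, as a shift and turn from the pose commanded when the call began, along the tool's axes at that moment; what a row does not reach only later rows make up. A row lasts 1/12 s, in which the tool goes at most 41.7 mm and 7.16 degrees, less where a joint would pass 70% of its speed; a pose out of reach is approached as far as the arm can. A call with a gripper value outside its range is refused whole. The fingers move at their own pace and stop on an object; "newtons" is the grip in N (left out, the last holds). Time passes only in rows, so rows that repeat a pose let the fingers close, or fill a call up. It gives the time, the measured TCP pose, the force and the opening at its end, in the units of the state.
- arm.observe(): the state, without advancing time (a new reading comes with each control period).
- arm.get_image(name): name is "scene" or "top" or "wrist"; returns a dict with "frame" (420x560x3 uint8, blue, green, red), "depth" (420x560 float32, m along the optical axis (not along the pixel's ray), 0 where there is no reading), "intrinsics" (3x3 intrinsics, pixels), "R" (3x3) and "t" (3): a world point X has camera coordinates R X + t; the wrist camera has in their place "hand_eye" (4x4, takes a point from camera to tool coordinates, whose origin is the TCP and whose axes are the flange's). Camera axes: x right, y down, z forward; pixel columns grow to the right and rows downward; lengths in m; the calibration is good to about 2 mm. A picture is of the moment at which its call begins: read the wrist's pose just before it.
- arm.sign_off(): hands the job in, once; it reports no verdict.
The state is a dict: "clock": time; "joints": joint angles; "dq": joint speeds; "joint_efforts": joint torques, N m; "position": TCP position; "ee_rot": TCP orientation; "force": force on the tool from outside, world axes, zero at the start; "ft_torque": the same for the moment, N m; "width": opening from 0.0 (shut) to 1.0 (fully open).
Only numpy, scipy, OpenCV 4.12 (cv2) and the standard library are available. Lean on these libraries where they do the work, as an engineer would, in place of code of your own. Each camera call takes 0.05 s, during which the arm holds its last target.

## Working session

There is one attempt and no reset: what is moved stays moved. The work goes in short steps, Python scripts to look and compute and a tool call to move; the robot and the scene stay as the last step left them, time stands still between calls to the robot, and variables do not carry over. Pictures are saved under pics/ and viewed, and the job is handed in when it is done.

Besides the shell and the picture viewer there is one more tool, called after "Call:" as name(argument=value, ...) on one line, values as JSON. jog_arm: Moves the arm, as the interface text tells. Its arguments: {"type":"object","properties":{"increments":{"type":"array"},"newtons":{"type":"number"}},"required":["increments"]}

```bash
mkdir -p pics; cat > h.py <<'E'
import numpy as np, cv2
from cell import arm
from scipy.spatial.transform import Rotation as Ro
def grab(n):
    s=arm.observe(); im=arm.get_image(n); np.savez(f'last_{n}.npz',**{k:np.asarray(v) for k,v in im.items()},pos=s['position'],rot=s['ee_rot']); return im
def load(n): return dict(np.load(f'last_{n}.npz'))
def world(d,n,u,v,z=None):
    K=d['intrinsics']; r=np.linalg.inv(K)@[u,v,1]
    if n=='wrist':
        H=d['hand_eye']; T=np.eye(4); T[:3,:3]=Ro.from_rotvec(d['rot']).as_matrix(); T[:3,3]=d['pos']; M=T@H
        R,c=M[:3,:3],M[:3,3]
    else: R=d['R'].T; c=-R@d['t']
    if z is None: return R@(r*d['depth'][int(v),int(u)])+c
    q=R@r; return c+q*(z-c[2])/q[2]
E
python3 - <<'E'
from h import *
for n in ['scene','top','wrist']:
    im=grab(n); cv2.imwrite(f'pics/{n}0.png',im['frame'])
s=arm.observe();print({k:np.round(v,3) for k,v in s.items()})
print(im['hand_eye'])
E
```

```text
{'clock': np.float64(0.15), 'joints': array([-1.311,  0.435,  0.025,  1.574, -0.012,  1.134, -0.075]), 'dq': array([-0.   , -0.002,  0.001, -0.002, -0.   ,  0.   , -0.   ]), 'joint_efforts': array([ 2.0000e-03, -6.6825e+01,  9.8600e-01, -3.1469e+01, -6.0000e-02,
        3.9000e-02,  0.0000e+00]), 'position': array([0.222, 0.584, 0.226]), 'ee_rot': array([-5.67e-01, -3.09e+00,  2.00e-03]), 'force': array([ 0.149, -0.303,  0.108]), 'ft_torque': array([ 0.018, -0.009, -0.013]), 'width': np.float64(1.002)}
[[-3.17388684e-04 -9.55321555e-01 -2.95568310e-01  8.05550984e-02]
 [ 9.99999887e-01 -4.07647078e-04  2.43752087e-04  9.05361020e-05]
 [-3.53349181e-04 -2.95568199e-01  9.55321577e-01 -1.58907531e-01]
 [ 0.00000000e+00  0.00000000e+00  0.00000000e+00  1.00000000e+00]]
```

View pics/scene0.png

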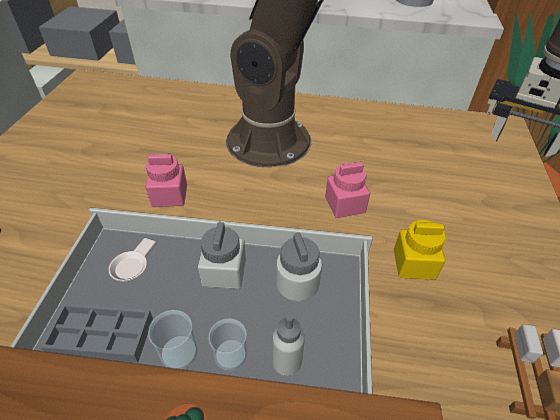

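View pics/top0.png

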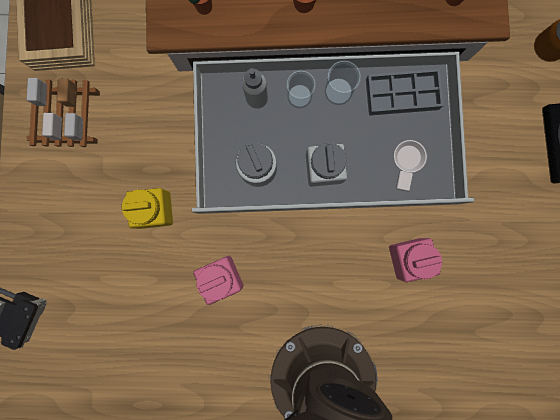

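View pics/wrist0.png

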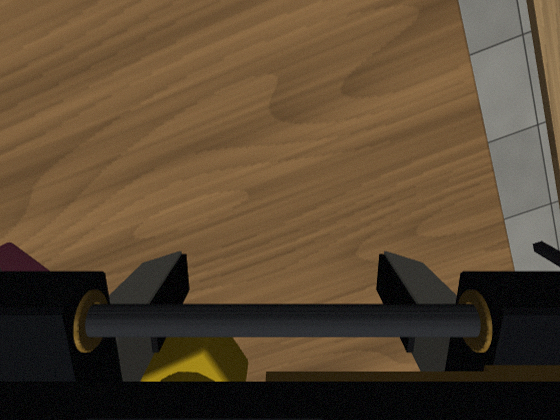

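Look-alikes in the top view: square white body with grey lid (328,161), round white jar (256,163), pink jars (217,280) and (417,260), yellow jar (147,207). I choose (328,161) and check it in a close crop.

```bash
python3 - <<'E'
from h import *
d=load('top'); f=d['frame'][125:205,215:375]
cv2.imwrite('pics/crop1.png',cv2.resize(f,None,fx=5,fy=5,interpolation=cv2.INTER_CUBIC))
s=load('scene'); cv2.imwrite('pics/crop2.png',cv2.resize(s['frame'][210:310,180:340],None,fx=5,fy=5,interpolation=cv2.INTER_CUBIC))
for u,v in [(331,148),(330,158),(330,170),(318,161),(342,161),(256,163),(250,155),(328,207),(290,130),(255,75),(342,65)]: print(u,v,np.round(world(d,'top',u,v),4))
E
```

```text
331 148 [0.5217 0.0029 0.1422]
330 158 [0.5006 0.0048 0.1429]
330 170 [0.4759 0.0042 0.1406]
318 161 [0.4985 0.0274 0.1184]
342 161 [ 0.4996 -0.0239  0.1178]
256 163 [0.4875 0.1582 0.1409]
250 155 [0.5043 0.1712 0.1401]
328 207 [ 0.4041 -0.001   0.0672]
290 130 [0.5946 0.0871 0.0074]
255 75 [0.6734 0.1644 0.1433]
342 65 [ 0.7212 -0.0254  0.0921]
```

View pics/crop1.png

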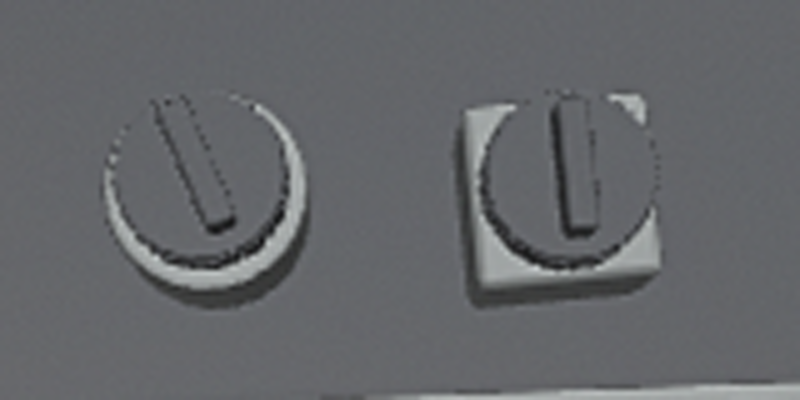

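View pics/crop2.png

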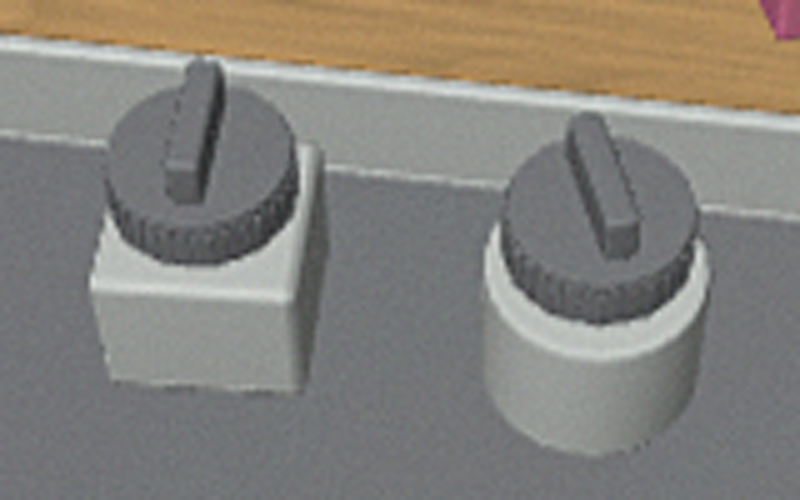

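```bash
python3 - <<'E'
from h import *
d=load('top')
def fit(u0,u1,v0,v1,a,b,dz=None):
    P=[];
    for v in range(v0,v1):
        for u in range(u0,u1):
            if d['depth'][v,u]>0:
                p=world(d,'top',u,v)
                if a<p[2]<b:P.append(p)
    P=np.array(P,dtype=np.float32)
    r=cv2.minAreaRect(P[:,:2]*1000); print(len(P),P.mean(0),r)
    c=P[:,:2]-P[:,:2].mean(0);w,V=np.linalg.eigh(c.T@c);print(np.degrees(np.arctan2(*V[::-1,1])))
fit(300,360,135,190,.133,.15)
fit(300,360,135,190,.11,.15)
fit(300,360,135,190,.11,.127)
fit(300,360,135,190,.063,.085)
s=arm.observe();Rm=Ro.from_rotvec(s['ee_rot']).as_matrix();print(np.round(Rm,3))
E
```

```text
188 [0.5011349  0.00488763 0.14100152] ((501.6681213378906, 4.386451244354248), (54.59425354003906, 14.388689994812012), 6.297607898712158)
-173.22528
963 [0.5005562  0.00548853 0.12226406] ((502.7891845703125, 4.918243408203125), (75.20572662353516, 73.97024536132812), 19.835601806640625)
91.00764
762 [0.50040644 0.00555434 0.11751501] ((502.7891845703125, 4.918243408203125), (75.20572662353516, 73.97024536132812), 19.835601806640625)
96.748215
421 [0.48743778 0.01386652 0.07956468] ((502.18243408203125, 4.5277252197265625), (84.07209777832031, 84.29513549804688), 5.935688018798828)
56.064877
[[-0.935  0.355 -0.   ]
 [ 0.355  0.935 -0.001]
 [-0.    -0.001 -1.   ]]
```

The crop shows the square-bodied jar at crop pixel (565,190), with the round one on the left. The target's bar is centred at (0.501, 0.005), about 6.5° from x. I'll move over it at the current height, rolling CW by about 2.67 rad. That half-turned grasp leaves the last joint room to turn the lid anticlockwise.

Call:
jog_arm(increments=[{"slide": [-21,-20,0],"roll": 0.12,"gripper": 1},{"slide": [-42,-40,0],"roll": 0.24,"gripper": 1},{"slide": [-63,-60,0],"roll": 0.36,"gripper": 1},{"slide": [-84,-80,0],"roll": 0.48,"gripper": 1},{"slide": [-105,-100,0],"roll": 0.6,"gripper": 1},{"slide": [-126,-120,0],"roll": 0.72,"gripper": 1},{"slide": [-147,-140,0],"roll": 0.84,"gripper": 1},{"slide": [-168,-160,0],"roll": 0.96,"gripper": 1},{"slide": [-189,-180,0],"roll": 1.08,"gripper": 1},{"slide": [-210,-200,0],"roll": 1.2,"gripper": 1}], newtons=30)

```text
clock: 0.98
position: [0.3474, 0.3214, 0.2267]
ee_rot: [-2.219, -2.224, 0.0]
force: [-0.2, 0.3, 0.4]
width: 1.001
```

```bash
cat > st.py <<'E'
from h import *
import sys
s=arm.observe();Rm=Ro.from_rotvec(s['ee_rot']).as_matrix();p=np.array(s['position'])
print('t',s['clock'],'p',p.round(4),'j',np.round(s['joints'],3),'F',np.round(s['force'],2),'T',np.round(s['ft_torque'],2),'w',s['width'])
print('yaw_y',np.degrees(np.arctan2(Rm[1,1],Rm[0,1])),'zax',Rm[:,2].round(4))
if len(sys.argv)>3:
    print('slide mm',(1000*Rm.T@(np.array(list(map(float,sys.argv[1:4])))-p)).round(1))
E
python3 st.py .501 .005 .226
```

```text
t 0.9833 p [0.3474 0.3214 0.2267] j [-1.151  0.184  0.344  1.95  -0.073  1.019 -0.772] F [-0.19  0.34  0.39] T [-0.13  0.02  0.  ] w 1.0010634916010637
yaw_y 0.11801556808998037 zax [-2.e-04  1.e-04 -1.e+00]
slide mm [-316.7  152.9    0.6]
```

Call:
jog_arm(increments=[{"slide": [-25,12,0],"roll": 0.12,"gripper": 1},{"slide": [-51,24,0],"roll": 0.24,"gripper": 1},{"slide": [-77,37,0],"roll": 0.36,"gripper": 1},{"slide": [-103,50,0],"roll": 0.48,"gripper": 1},{"slide": [-129,63,0],"roll": 0.6,"gripper": 1},{"slide": [-155,75,0],"roll": 0.72,"gripper": 1},{"slide": [-181,88,0],"roll": 0.84,"gripper": 1},{"slide": [-207,100,0],"roll": 0.96,"gripper": 1},{"slide": [-233,113,0],"roll": 1.08,"gripper": 1},{"slide": [-255,124,0],"roll": 1.2,"gripper": 1}])

```text
clock: 1.82
position: [0.4736, 0.0668, 0.2268]
ee_rot: [3.087, 0.581, 0.001]
force: [0.1, 0.2, -1.1]
width: 1.002
```

```bash
python3 st.py .501 .005 .226
```

```text
t 1.8167 p [0.4736 0.0668 0.2268] j [-0.836  0.214  0.707  1.959 -0.162  1.025 -1.254] F [ 0.1   0.18 -1.1 ] T [-0.03  0.17  0.01] w 1.0023054673591596
yaw_y -68.68571979407598 zax [ 3.e-04  0.e+00 -1.e+00]
slide mm [ 3.  67.5  0.8]
```

Call:
jog_arm(increments=[{"slide": [1,16,0],"roll": 0.08,"gripper": 1},{"slide": [2,32,0],"roll": 0.16,"gripper": 1},{"slide": [2,46,0],"roll": 0.22,"gripper": 1},{"slide": [3,57,0],"roll": 0.25,"gripper": 1},{"slide": [3,64,0],"roll": 0.258,"gripper": 1},{"slide": [3,66,0],"roll": 0.258,"gripper": 1},{"slide": [3,66,0],"roll": 0.258,"gripper": 1},{"slide": [3,66,0],"roll": 0.258,"gripper": 1},{"slide": [3,66,0],"roll": 0.258,"gripper": 1},{"slide": [3,66,0],"roll": 0.258,"gripper": 1}])

```text
clock: 2.65
position: [0.5002, 0.0094, 0.2267]
ee_rot: [-3.135, -0.192, 0.0]
force: [0.1, 0.5, 0.1]
width: 0.998
```

```bash
python3 st.py .501 .005 .226; python3 - <<'E'
from h import *
im=grab('wrist'); cv2.imwrite('pics/w1.png',im['frame'])
E
```

```text
t 2.65 p [0.5002 0.0094 0.2267] j [-0.741  0.27   0.777  1.915 -0.219  1.043 -1.319] F [0.12 0.47 0.14] T [-0.14  0.15  0.03] w 0.9977873347012256
yaw_y -82.98707650211291 zax [-2.e-04  4.e-04 -1.e+00]
slide mm [0.3 4.4 0.7]
```

View pics/w1.png

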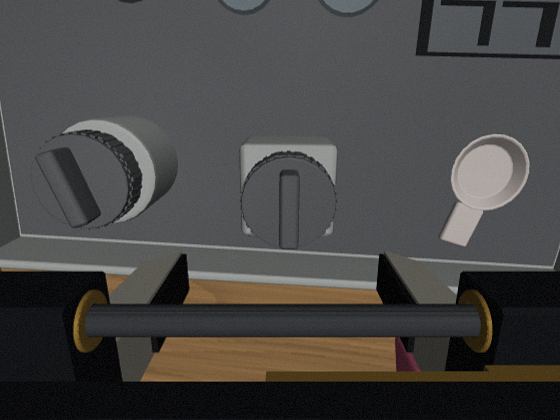

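The wrist view shows the bar running vertically from (289,172) to (289,247) on the square body, so it lines up with the tool's x axis. Next I measure it in tool coordinates.

```bash
python3 - <<'E'
from h import *
d=load('wrist');P=[]
H=d['hand_eye']
for v in range(150,258):
  for u in range(240,345):
    z=d['depth'][v,u]
    if z>0:
      p=world(d,'wrist',u,v)
      if .133<p[2]<.16 :P.append(p)
P=np.array(P,np.float32);print(len(P),P.mean(0),cv2.minAreaRect(P[:,:2]*1000))
print(world(d,'wrist',289,172,.142),world(d,'wrist',289,247,.142))
E
```

```text
1489 [0.50498134 0.00578611 0.14224884] ((503.3656921386719, 5.51533842086792), (55.39959716796875, 13.998398780822754), 6.613593101501465)
[0.53222352 0.00907707 0.142     ] [0.47716553 0.00201648 0.142     ]
```

Call:
jog_arm(increments=[{"slide": [1,3,10],"roll": 0.007,"gripper": 1},{"slide": [2,5,25],"roll": 0.007,"gripper": 1},{"slide": [2,5,40],"roll": 0.007,"gripper": 1},{"slide": [2,5,55],"roll": 0.007,"gripper": 1},{"slide": [2,5,70],"roll": 0.007,"gripper": 1},{"slide": [2,5,82],"roll": 0.007,"gripper": 1},{"slide": [2,5,92],"roll": 0.007,"gripper": 1},{"slide": [2,5,98],"roll": 0.007,"gripper": 1},{"slide": [2,5,100],"roll": 0.007,"gripper": 1},{"slide": [2,5,100],"roll": 0.007,"gripper": 1}])

```text
clock: 3.53
position: [0.5028, 0.0037, 0.1264]
ee_rot: [3.136, 0.178, -0.001]
force: [0.3, -0.1, 0.1]
width: 1.001
```

```bash
python3 st.py .5025 .005 .122
```

```text
t 3.5333 p [0.5028 0.0037 0.1264] j [-0.639  0.412  0.702  2.028 -0.359  0.824 -1.187] F [ 0.33 -0.1   0.06] T [-0.07  0.15  0.01] w 1.0008795709241134
yaw_y -83.49582248775376 zax [-6.e-04 -3.e-04 -1.e+00]
slide mm [-0.1 -1.3  4.4]
```

Call:
jog_arm(increments=[{"slide": [0,-1,2],"roll": 0,"gripper": 1},{"slide": [0,-1,4],"roll": 0,"gripper": 0.6},{"slide": [0,-1,4],"roll": 0,"gripper": 0.4},{"slide": [0,-1,4],"roll": 0,"gripper": 0.3},{"slide": [0,-1,4],"roll": 0,"gripper": 0.2},{"slide": [0,-1,4],"roll": 0,"gripper": 0},{"slide": [0,-1,4],"roll": 0,"gripper": 0},{"slide": [0,-1,4],"roll": 0,"gripper": 0},{"slide": [0,-1,4],"roll": 0,"gripper": 0},{"slide": [0,-1,4],"roll": 0,"gripper": 0}], newtons=30)

```text
clock: 4.37
position: [0.5029, 0.0048, 0.1227]
ee_rot: [-3.136, -0.178, -0.0]
force: [0.3, 0.8, 0.4]
width: 0.395
```

```bash
python3 st.py .5025 .005 .118
```

```text
t 4.3667 p [0.5029 0.0048 0.1227] j [-0.637  0.417  0.697  2.032 -0.365  0.816 -1.184] F [0.28 0.82 0.38] T [-0.04  0.17  0.01] w 0.3953103174916589
yaw_y -83.48662271742401 zax [ 1.e-04  0.e+00 -1.e+00]
slide mm [-0.4 -0.2  4.7]
```

Fingers are still closing; continue.

Call:
jog_arm(increments=[{"slide": [0,0,0],"roll": 0,"gripper": 0},{"slide": [0,0,0],"roll": 0,"gripper": 0},{"slide": [0,0,0],"roll": 0,"gripper": 0},{"slide": [0,0,0],"roll": 0,"gripper": 0},{"slide": [0,0,0],"roll": 0,"gripper": 0},{"slide": [0,0,0],"roll": 0,"gripper": 0},{"slide": [0,0,0],"roll": 0,"gripper": 0},{"slide": [0,0,0],"roll": 0,"gripper": 0},{"slide": [0,0,0],"roll": 0,"gripper": 0},{"slide": [0,0,0],"roll": 0,"gripper": 0}], newtons=30)

```text
clock: 5.2
position: [0.5028, 0.005, 0.1227]
ee_rot: [-3.136, -0.179, 0.0]
force: [0.1, 0.9, -0.1]
width: 0.147
```

```bash
python3 st.py .5025 .005 .118
```

```text
t 5.2 p [0.5028 0.005  0.1227] j [-0.637  0.417  0.697  2.032 -0.365  0.816 -1.184] F [ 0.07  0.94 -0.08] T [ 0.3   0.19 -0.03] w 0.14650027703286267
yaw_y -83.47175181806031 zax [-0.e+00  2.e-04 -1.e+00]
slide mm [-0.3 -0.   4.7]
```

Call:
jog_arm(increments=[{"slide": [0,0,1],"roll": 0,"gripper": 0},{"slide": [0,0,2],"roll": 0,"gripper": 0},{"slide": [0,0,3],"roll": 0,"gripper": 0},{"slide": [0,0,4],"roll": 0,"gripper": 0},{"slide": [0,0,5],"roll": 0,"gripper": 0},{"slide": [0,0,6],"roll": 0,"gripper": 0},{"slide": [0,0,7],"roll": 0,"gripper": 0},{"slide": [0,0,8],"roll": 0,"gripper": 0},{"slide": [0,0,8],"roll": 0,"gripper": 0},{"slide": [0,0,8],"roll": 0,"gripper": 0}])

```text
clock: 6.03
position: [0.5029, 0.0051, 0.1153]
ee_rot: [-3.136, -0.179, -0.0]
force: [-5.4, 2.8, 12.6]
width: 0.15
```

```bash
python3 st.py .5025 .005 .110
```

```text
t 6.0333 p [0.5029 0.0051 0.1153] j [-0.628  0.428  0.688  2.039 -0.378  0.8   -1.173] F [-5.43  2.83 12.55] T [0.54 1.06 0.01] w 0.15043681289408942
yaw_y -83.48293514751721 zax [ 1.e-04  1.e-03 -1.e+00]
slide mm [-0.4  0.   5.3]
```

Call:
jog_arm(increments=[{"slide": [0,0,0.5],"roll": 0,"gripper": 0},{"slide": [0,0,1],"roll": 0,"gripper": 0},{"slide": [0,0,1.5],"roll": 0,"gripper": 0},{"slide": [0,0,2],"roll": 0,"gripper": 0},{"slide": [0,0,2.5],"roll": 0,"gripper": 0},{"slide": [0,0,3],"roll": 0,"gripper": 0},{"slide": [0,0,3.5],"roll": 0,"gripper": 0},{"slide": [0,0,4],"roll": 0,"gripper": 0},{"slide": [0,0,4],"roll": 0,"gripper": 0},{"slide": [0,0,4],"roll": 0,"gripper": 0}])

```text
clock: 6.87
position: [0.5037, 0.0051, 0.1134]
ee_rot: [-3.134, -0.178, -0.004]
force: [-13.4, 3.9, 45.2]
width: 0.148
```

```bash
python3 st.py .5025 .005 .110
```

```text
t 6.8667 p [0.5037 0.0051 0.1134] j [-0.624  0.431  0.685  2.041 -0.384  0.794 -1.168] F [-13.43   3.92  45.19] T [0.82 3.   0.01] w 0.1475832688648727
yaw_y -83.5046783034098 zax [ 0.0021  0.003  -1.    ]
slide mm [-1.3 -0.   3.4]
```

Call:
jog_arm(increments=[{"slide": [0,0,-0.5],"roll": -0.03,"gripper": 0},{"slide": [0,0,-0.5],"roll": -0.1,"gripper": 0},{"slide": [0,0,-0.5],"roll": -0.18,"gripper": 0},{"slide": [0,0,-0.5],"roll": -0.26,"gripper": 0},{"slide": [0,0,-0.5],"roll": -0.34,"gripper": 0},{"slide": [0,0,-0.5],"roll": -0.42,"gripper": 0},{"slide": [0,0,-0.5],"roll": -0.5,"gripper": 0},{"slide": [0,0,-0.5],"roll": -0.57,"gripper": 0},{"slide": [0,0,-0.5],"roll": -0.6,"gripper": 0},{"slide": [0,0,-0.5],"roll": -0.6,"gripper": 0}])

```text
clock: 7.7
position: [0.5036, 0.0054, 0.1135]
ee_rot: [-2.941, -1.1, -0.004]
force: [-10.6, 3.7, 36.2]
width: 0.15
```

```bash
python3 st.py .5025 .005 .110; python3 - <<'E'
from h import *
im=grab('top'); cv2.imwrite('pics/t2.png',cv2.resize(im['frame'][110:220,210:380],None,fx=4,fy=4,interpolation=cv2.INTER_CUBIC))
im=grab('scene'); cv2.imwrite('pics/s2.png',cv2.resize(im['frame'][150:320,150:360],None,fx=3,fy=3,interpolation=cv2.INTER_CUBIC))
E
```

```text
t 7.7 p [0.5036 0.0054 0.1135] j [-0.506  0.399  0.515  2.032 -0.281  0.775 -0.677] F [-10.65   3.73  36.24] T [0.96 2.45 0.07] w 0.15047988076055815
yaw_y -48.98752903204197 zax [ 0.0019  0.0027 -1.    ]
slide mm [-1.1 -0.4  3.5]
```

View pics/s2.png

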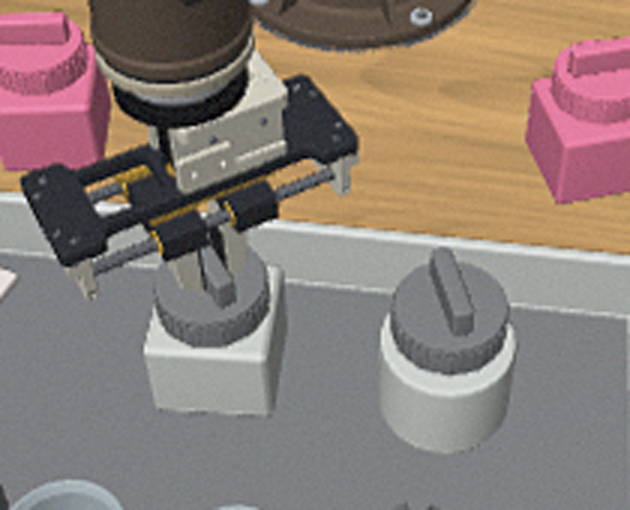

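The square jar's body has not turned and its bar has (in the crop from about (205,250) to (225,300)). The round jar is untouched. I continue to the stop.

Call:
jog_arm(increments=[{"slide": [0,0,0],"roll": -0.05,"gripper": 0},{"slide": [0,0,0],"roll": -0.12,"gripper": 0},{"slide": [0,0,0],"roll": -0.2,"gripper": 0},{"slide": [0,0,0],"roll": -0.28,"gripper": 0},{"slide": [0,0,0],"roll": -0.36,"gripper": 0},{"slide": [0,0,0],"roll": -0.43,"gripper": 0},{"slide": [0,0,0],"roll": -0.49,"gripper": 0},{"slide": [0,0,0],"roll": -0.53,"gripper": 0},{"slide": [0,0,0],"roll": -0.55,"gripper": 0},{"slide": [0,0,0],"roll": -0.55,"gripper": 0}])

```text
clock: 8.63
position: [0.5033, 0.0056, 0.1136]
ee_rot: [-2.533, -1.857, -0.004]
force: [-11.1, 3.3, 35.4]
width: 0.151
```

```bash
python3 st.py .5025 .005 .110
```

```text
t 8.6333 p [0.5033 0.0056 0.1136] j [-0.397  0.382  0.367  2.024 -0.197  0.766 -0.218] F [-11.11   3.32  35.44] T [ 0.99  2.57 -0.06] w 0.15095149014773268
yaw_y -17.51830382801672 zax [ 0.0016  0.0025 -1.    ]
slide mm [-0.8 -0.6  3.6]
```

Call:
jog_arm(increments=[{"slide": [0,0,0],"roll": -0.01,"gripper": 0},{"slide": [0,0,0],"roll": -0.02,"gripper": 0},{"slide": [0,0,0],"roll": -0.03,"gripper": 0},{"slide": [0,0,0],"roll": -0.04,"gripper": 0},{"slide": [0,0,0],"roll": -0.04,"gripper": 0},{"slide": [0,0,0],"roll": -0.04,"gripper": 0},{"slide": [0,0,0],"roll": -0.04,"gripper": 0},{"slide": [0,0,0],"roll": -0.04,"gripper": 0},{"slide": [0,0,0],"roll": -0.04,"gripper": 0},{"slide": [0,0,0],"roll": -0.04,"gripper": 0}])

```text
clock: 9.47
position: [0.5033, 0.0055, 0.1135]
ee_rot: [-2.498, -1.904, -0.004]
force: [-11.0, 4.3, 35.0]
width: 0.149
```

```bash
python3 st.py .5025 .005 .110
```

```text
t 9.4667 p [0.5033 0.0055 0.1135] j [-0.389  0.381  0.357  2.024 -0.192  0.766 -0.185] F [-10.98   4.26  35.03] T [ 1.01  2.58 -0.5 ] w 0.14889592064073273
yaw_y -15.363489888811374 zax [ 0.0016  0.0025 -1.    ]
slide mm [-0.7 -0.7  3.5]
```

The torque rose to 0.5 N m, so the lid is at its stop. Next I ease the lid up while still holding it, then open the fingers.

Call:
jog_arm(increments=[{"slide": [0,0,-1],"roll": 0.02,"gripper": 0},{"slide": [0,0,-2],"roll": 0.02,"gripper": 0},{"slide": [0,0,-3],"roll": 0.02,"gripper": 0},{"slide": [0,0,-4],"roll": 0.02,"gripper": 0},{"slide": [0,0,-5],"roll": 0.02,"gripper": 0},{"slide": [0,0,-6],"roll": 0.02,"gripper": 0},{"slide": [0,0,-7],"roll": 0.02,"gripper": 0},{"slide": [0,0,-8],"roll": 0.02,"gripper": 0},{"slide": [0,0,-8],"roll": 0.02,"gripper": 0},{"slide": [0,0,-8],"roll": 0.02,"gripper": 0}])

```text
clock: 10.3
position: [0.5033, 0.0054, 0.1198]
ee_rot: [-2.516, -1.881, -0.002]
force: [-2.0, 3.3, 7.1]
width: 0.152
```

```bash
python3 st.py .5025 .005 .118
```

```text
t 10.3 p [0.5033 0.0054 0.1198] j [-0.398  0.373  0.366  2.018 -0.188  0.781 -0.208] F [-1.97  3.33  7.08] T [ 0.9   0.37 -0.19] w 0.1519709376300967
yaw_y -16.453599000043344 zax [ 0.0011  0.001  -1.    ]
slide mm [-0.6 -0.7  1.8]
```

Call:
jog_arm(increments=[{"slide": [0,0,0],"roll": 0,"gripper": 0.3},{"slide": [0,0,0],"roll": 0,"gripper": 0.5},{"slide": [0,0,0],"roll": 0,"gripper": 0.7},{"slide": [0,0,0],"roll": 0,"gripper": 0.7},{"slide": [0,0,0],"roll": 0,"gripper": 0.7},{"slide": [0,0,0],"roll": 0,"gripper": 0.7},{"slide": [0,0,0],"roll": 0,"gripper": 0.7},{"slide": [0,0,-3],"roll": 0,"gripper": 0.7},{"slide": [0,0,-8],"roll": 0,"gripper": 0.7},{"slide": [0,0,-15],"roll": 0,"gripper": 0.7}])

```text
clock: 11.13
position: [0.5026, 0.0048, 0.1345]
ee_rot: [-2.516, -1.881, 0.001]
force: [-0.9, 0.2, -1.3]
width: 0.698
```

Call:
jog_arm(increments=[{"slide": [0,0,-12],"roll": 0,"gripper": 0.7},{"slide": [0,0,-24],"roll": 0,"gripper": 0.7},{"slide": [0,0,-36],"roll": 0,"gripper": 0.7},{"slide": [0,0,-48],"roll": 0,"gripper": 0.7},{"slide": [0,0,-60],"roll": 0,"gripper": 0.7},{"slide": [0,0,-72],"roll": 0,"gripper": 0.7},{"slide": [0,0,-84],"roll": 0,"gripper": 0.7},{"slide": [0,0,-94],"roll": 0,"gripper": 0.7},{"slide": [0,0,-100],"roll": 0,"gripper": 0.7},{"slide": [0,0,-100],"roll": 0,"gripper": 0.7}])

```text
clock: 11.97
position: [0.5036, 0.0049, 0.2357]
ee_rot: [2.516, 1.88, 0.004]
force: [-0.4, -0.7, -0.2]
width: 0.699
```

```bash
python3 st.py; python3 - <<'E'
from h import *
w=grab('wrist'); cv2.imwrite('pics/w3.png',w['frame'])
im=grab('scene'); cv2.imwrite('pics/s3.png',cv2.resize(im['frame'][150:320,150:360],None,fx=3,fy=3,interpolation=cv2.INTER_CUBIC))
E
```

```text
t 11.9667 p [0.5036 0.0049 0.2357] j [-0.448  0.228  0.408  1.878 -0.104  1.054 -0.286] F [-0.44 -0.73 -0.25] T [-0.07  0.07 -0.1 ] w 0.6993167260052845
yaw_y -16.450323826686766 zax [ 2.4e-03  5.0e-04 -1.0e+00]
```

View pics/w3.png

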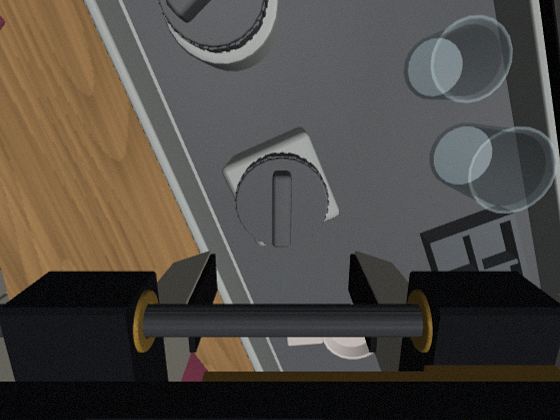

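View pics/s3.png

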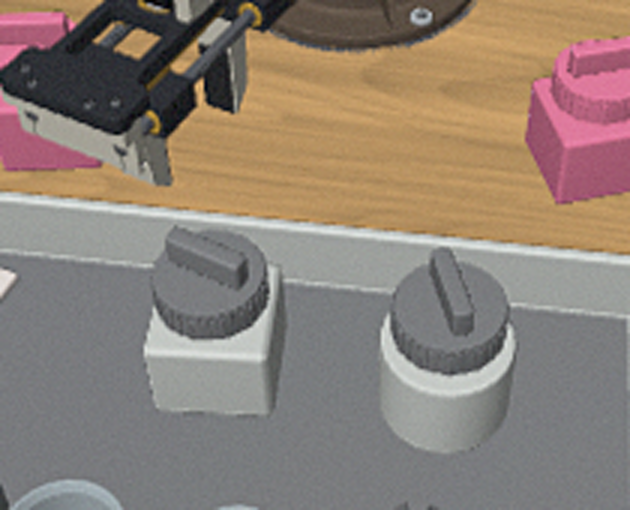

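The wrist view shows the square jar upright with its bar at (282,172)-(282,246). The scene view shows the bar turned on a body that hasn't moved, and the round jar unchanged. Next I measure the turn and height.

```bash
python3 - <<'E'
from h import *
d=load('wrist');P=[]
for v in range(110,262):
  for u in range(215,350):
    if d['depth'][v,u]>0: P.append(world(d,'wrist',u,v))
P=np.array(P,np.float32)
for a,b in [(.135,.16),(.108,.13),(.065,.085)]:
  q=P[(P[:,2]>a)&(P[:,2]<b)]; print(a,len(q),np.median(q[:,2]),cv2.minAreaRect(q[:,:2]*1000))
E
```

```text
0.135 1404 0.14245433 ((502.9879150390625, 5.883213043212891), (56.25227355957031, 14.014065742492676), 72.98870086669922)
0.108 5329 0.118700475 ((502.9810485839844, 6.377326965332031), (74.86412048339844, 75.99884033203125), 72.73384094238281)
0.065 2081 0.08177537 ((503.01953125, 5.645851135253906), (83.88895416259766, 84.56340789794922), 6.849192142486572)
```

```bash
python3 -c "
from cell import arm
print(arm.sign_off())"
```

```text
the job is handed in; nothing more can be done
None
```

The square jar's lid is open and has sprung back up, and I handed the job in at about 12 s of the 35 s allowed.

**What I did:** I gripped the bar on the square jar's grey lid and pressed it to the bottom stop. The highest force I read was about 45 N at the wrist. Keeping it pressed at about 35 N, I turned the lid anticlockwise until the torque rose to 0.5 N m at the stop. I then eased up, let go and moved clear.

**Last checks:**
- **Lid turn:** the bar went from about 6.6° to 73.0°, which is about 1.16 rad (stop 1.15 rad, so within measuring error).
- **Lid height:** its flat top is back at about 118.7 mm (118 mm when shut), so it has sprung fully up.
- **Square jar:** it stands upright in the same place, and its body is within about 1 mm and 1° of where it started.
- **Round jar:** its lid and position look unchanged in the scene picture. I did not measure it again.

No check failed. The only disagreement was about 2 mm in the bar's position between the top and wrist cameras before the grasp, and I used a point in between.

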